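Turn over the back-to-front leaded panel

TASK

Three small leaded glass panels lean on wooden stands and a fourth stand is empty. One panel leans with the steel bar on its face hidden against its stand: take that one, turn it over and set it down fully home in the empty stand so that its bar faces outwards, holding it until it stands there rather than dropping it. Leave the other two panels and everything else on the bench where they are.

Things in the scene. Friction and masses are not known exactly. Their poses are not given: they have to be found in the camera images.
- panel_a: leaded glass panel, flat slab 95 mm wide, 130 tall, 10 thick, 0.15 to 0.31 kg, grey metal edge. Origin at the slab's middle; x along its width, z up its height, y out of its barred face: there a steel bar, 20 mm wide, stands 8 mm proud, mid-width, from z -48 to +16 mm. The other face has none. One of panels a to c leans bar inwards (its y points down), the others bar outwards (y points up).
- panel_b: another panel; shape, size and axes as panel_a. All panels start with z up, leaning on a stand; their top 40 mm are free on both faces, to be gripped across the 10 mm thickness with the tool tilted along the slab.
- panel_c: another panel; shape, size and axes as panel_a; leans on another stand.
- stand_a: fixed wooden stand, base 125 x 80 mm, 97 mm high. Origin on the bench under the base; x along its width, z up, y to the side it faces. A panel leans back in it 30 degrees from vertical, its top towards -y. Fully home, the panel's middle is at (0, -16.2, 84.8) mm in the stand's frame, its x parallel to the stand's x. Three of stands a to d hold a panel, one is empty.
- stand_b: another stand; shape, size and axes as stand_a. A panel's lower edge sits on the ledge between two end cheeks 12 mm high (5 mm play each side) and behind a front lip 9 mm high that flares outwards (channel 16 mm wide at its foot, 21 mm at its mouth, for the 10 mm slab).
- stand_c: another stand; shape, size and axes as stand_a. A panel's rear face lies on two sloping uprights, straight for 70 mm up the slope, their tops bent back and ending at 86 mm; the 52 mm gap between them has room for a bar.
- stand_d: another stand; shape, size and axes as stand_a.
- lathekin: bystander: flat wooden stick, 155 mm long; loose, origin at the middle of its underside.
- pencil: bystander: flat red pencil, 152 mm, lying between stands; loose, origin at the middle of its underside.
- mallet: bystander: mallet with black handle, 289 mm, lying at the back; loose, origin at the middle of its underside.
- tape: bystander: roll of tape, 96 mm across, lying flat; loose, origin at the middle of its underside.
- bottle: bystander: white bottle with a red cap, 54 mm across, 108 mm tall; loose, origin at the middle of its underside.

How it is judged:
By the outcome, as a careful person would: the job done as asked, in the order asked, and still so for the second after the job is handed in, with the robot touching nothing.
It also fails if it takes over 48 s, if anything falls off the work surface, if the arm or the gripper's body presses on something with over 40 N, if the wrist force passes 120 N, or if a joint passes its speed limit or range.

ROBOT

A 7-joint arm with a two-finger parallel gripper is mounted at the origin on a cart in front of the work surface, level with it; the furniture and walls round the work are solid. World frame = base frame: x ahead of the robot, y to its left, z up, the work surface at z = 0. Lengths are in mm, angles in rad, forces in N, time in s.
With the tool pointing down it reaches from about 425 to 875 mm from the base axis. Payload 8.4 kg.
Tool frame: the origin (TCP) lies at the very end of the fingers, on their centre line; the grasp point (between the pads) lies robot.pinch_z behind it (robot.pinch_z is the distance from the TCP to the grasp point, in mm); z points along the fingers, y is the line along which they close (so a half turn about z gives the same grasp; the last joint's range is limited). The gripper opens to 87 mm and grips with 3 to 60 N. Pads are 19 mm wide; open, the fingers measure 117 mm over their backs; the gripper's body (75 mm by 190 mm) begins 51 mm behind the grasp point.
Start: joints at [1.165, 0.333, 0.04, 1.465, -0.013, 1.343, -0.059], TCP at [196.284, -619.626, 222.546] pointing down, gripper open.
Joint ranges: [-2.58, 2.58], [-0.38, 2.09], [-1.3, 1.39], [0.25, 2.4], [-1.5, 4.64], [0.08, 2.09], [-2.65, 2.65]. Speed limits (rad/s): [2.22, 2.22, 2.79, 2.79, 3.14, 3.14, 3.14].

INTERFACE

Orientations are given as a unit quaternion [x, y, z, w].
In Python, from plant import robot, camera, get_calibration gives the robot as it stands.
- The arm moves only by the tool step_arm, never from a script. Its argument "series" is a list of rows, each an object with "hand": the finger opening in cm, from 0 to 8.7; "linear": the shift along the world's x, y, z in cm, a list of three; "rot": the turn, a rotation vector about the world's x, y, z in rad, a list of three. In form: [{"hand": hand, "linear": [x, y, z], "rot": [ax, ay, az]}, ...]. A call has 1 to 8 rows; each row is the pose to reach, as a shift and turn from the pose commanded when the call began; what a row does not reach only later rows make up. A row lasts 1/8 s, in which the tool goes at most 62.5 mm and 10.7 degrees, less where a joint would pass 70% of its speed; a pose out of reach is approached as far as the arm can. A call with a gripper value outside its range is refused whole. The fingers move at their own pace and stop on an object; "force" is the grip in N (left out, the last holds). Time passes only in rows, so rows that repeat a pose let the fingers close. It gives the time, the measured TCP pose, the force, the opening and the grip force at its end, in the units of the state.
- robot.read_state(): the state, without advancing time (a new reading comes with each control period).
- camera(name): name is "side" or "top"; returns the picture (384x512x3 uint8, red, green, blue); there is no depth.
- get_calibration(name): a dict with "vertical_fov" (degrees; the focal length in pixels is half the picture's height over the tangent of half this angle, whatever the lens; pixels are square), "cx", "cy" (the principal point, pixels), "origin" and "orientation" of the camera in the world. Camera axes: x right, y up, looking along -z (the intrinsics and any distortion apply to the point x, -y, -z); pixel columns grow to the right and rows downward; lengths in mm; the calibration is good to about 2 mm. A picture is of the moment at which its call begins. get_calibration takes no time and is no camera call.
- robot.finish_job(): hands the job in; it is judged then, once.
The state is a dict: "time_s": time; "joints": joint angles; "joint_vel": joint speeds; "joint_efforts": joint torques, N m; "eef_pos": TCP position; "eef_rot": TCP orientation; "force": force on the tool from outside, world axes, zero at the start; "wrist_torque": the same for the moment, N m; "width": finger opening in mm; "grip_force": force on a finger pad.
Only numpy, scipy, OpenCV 4.12 (cv2) and the standard library are available. Lean on these libraries where they do the work, as an engineer would, in place of code of your own. Each camera call takes 0.05 s, during which the arm holds its last target. There are 200 camera calls.

## Working session

There is one attempt and no reset: what is moved stays moved. The work goes in short steps, Python scripts to look and compute and a tool call to move; the robot and the scene stay as the last step left them, time stands still between calls to the robot, and variables do not carry over. Pictures are saved under pics/ and viewed, at most 10 in all, crops included, and the job is handed in when it is done.

Besides the shell and the picture viewer there is one more tool, called after ">>>" by a JSON object that holds its "method" and its "body". step_arm: Moves the arm, as the interface text tells. Its arguments: {"type":"object","properties":{"series":{"type":"array"},"force":{"type":"number"}},"required":["series"]}

```bash
mkdir -p pics; ls; python3 - <<'E'
from plant import robot,camera,get_calibration
import cv2
for n in("side","top"):
    print(n,get_calibration(n)); cv2.imwrite(f"pics/{n}0.png",cv2.cvtColor(cv2.resize(camera(n),(800,600),interpolation=cv2.INTER_CUBIC),cv2.COLOR_RGB2BGR))
print(robot.read_state(),robot.pinch_z,[a for a in dir(robot) if a[0]!='_'])
E
```

```text
pics
side {'vertical_fov': 46.57446008421748, 'cx': 253.57794954885125, 'cy': 191.2552301026709, 'origin': array([ 665.68161948,  628.9328029 , 1330.32652256]), 'orientation': array([0.01208384, 0.26694982, 0.96279656, 0.0401815 ])}
top {'vertical_fov': 55.51366116567663, 'cx': 253.131339574651, 'cy': 192.81243744379734, 'origin': array([ 511.92266002,  -97.62931483, 1160.60205466]), 'orientation': array([ 0.02856253, -0.02007974, -0.70387664,  0.70946365])}
{'time_s': 0.1, 'joints': array([ 1.16478281,  0.33384554,  0.0398673 ,  1.46620462, -0.01339154,
        1.3433182 , -0.05850465]), 'joint_vel': array([-0.00093652, -0.00155423, -0.00077247, -0.0025973 , -0.00043635,
        0.00027032,  0.00065634]), 'joint_efforts': array([ 4.59953968e-03, -6.57805896e+01,  1.34040345e+00, -4.04706860e+01,
       -5.96284750e-02,  4.09413432e-02,  8.14758300e-05]), 'eef_pos': array([ 196.15547675, -619.23104321,  221.73405749]), 'eef_rot': array([ 9.88256949e-01,  1.52799322e-01, -1.67877433e-04, -7.36060088e-04]), 'force': array([ 0.26243422, -0.65824583, -0.21563953]), 'wrist_torque': array([-0.00394563, -0.04550445, -0.01021895]), 'grip_force': 0.0, 'width': 86.97705590670483} 18.700000000000003 ['PlanningError', 'finish_job', 'pinch_z', 'read_state']
```

View pics/side0.png

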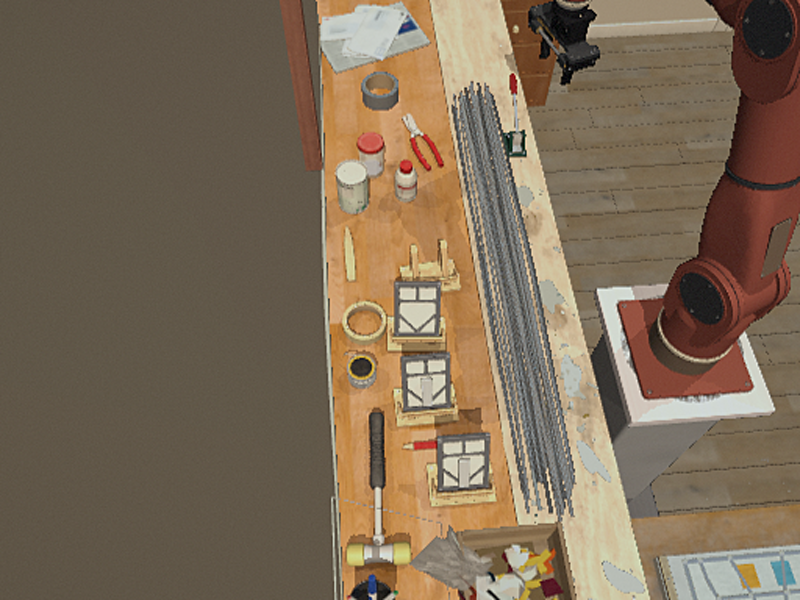

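View pics/top0.png

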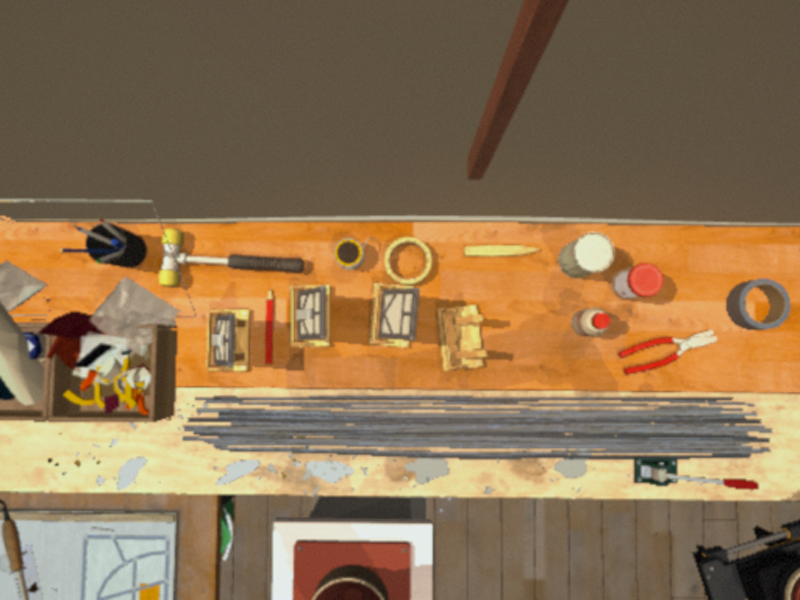

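The panel in the third stand shows no bar: top view (395,315), side view (417,310). The empty stand is at top (462,337), side (430,262). I'll zoom in to measure both.

```bash
python3 - <<'E'
from plant import camera
import cv2, numpy as np
for n,(x0,y0,w,h) in dict(side=(235,145,72,84),top=(228,175,92,66)).items():
    im=np.mean([camera(n).astype(float) for _ in range(4)],0).astype(np.uint8)
    c=cv2.cvtColor(im,cv2.COLOR_RGB2BGR); cv2.imwrite(f"pics/{n}_raw.png",c)
    s=7 if n=="side" else 8
    c=cv2.resize(c[y0:y0+h,x0:x0+w],None,fx=s,fy=s,interpolation=cv2.INTER_CUBIC)
    for u in range(0,w,10): cv2.putText(c,str(x0+u),(u*s,10),0,.35,(0,255,255),1);cv2.line(c,(u*s,12),(u*s,18),(0,255,255),1)
    for v in range(0,h,10): cv2.putText(c,str(y0+v),(0,v*s+4),0,.35,(0,255,255),1)
    cv2.imwrite(f"pics/{n}_crop.png",c)
E
```

```text
(no output)
```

View pics/side_crop.png

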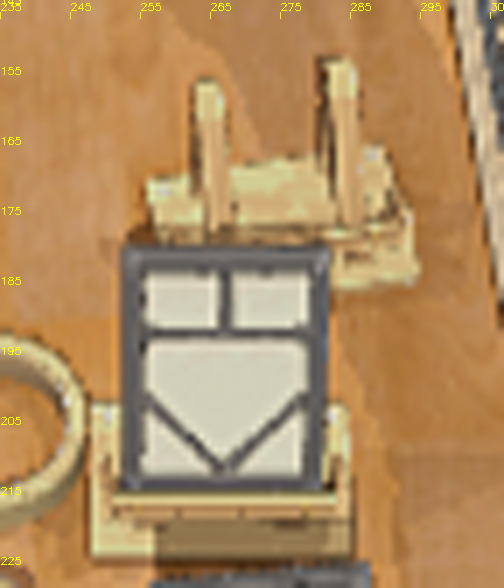

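View pics/top_crop.png

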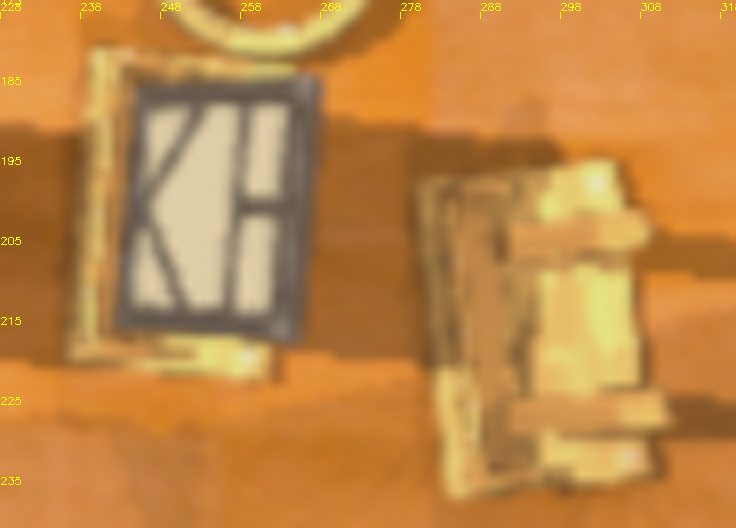

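```bash
cat > fit.py <<'E'
import numpy as np
from scipy.spatial.transform import Rotation as R
from scipy.optimize import least_squares
from plant import get_calibration
CAL={n:get_calibration(n) for n in("side","top")}
def proj(n,P):
    c=CAL[n]; p=R.from_quat(c["orientation"]).inv().apply(np.atleast_2d(P)-c["origin"])
    f=192/np.tan(np.radians(c["vertical_fov"]/2))
    return np.c_[c["cx"]+f*p[:,0]/-p[:,2], c["cy"]-f*p[:,1]/-p[:,2]]
PR=R.from_rotvec([np.pi/6,0,0])   # panel in stand, bar outwards
def panel(p,dx=0): return PR.apply(p)+[dx,-16.2,84.8]
def world(s,P): return R.from_rotvec([0,0,s[2]]).apply(np.atleast_2d(P))+[s[0],s[1],0]
def raw(n,u,v): 
    x0,y0,s=(235,145,7) if n=="side" else (228,175,8)
    return [(u+.5)/s-.5+x0,(v+.5)/s-.5+y0]
E
python3 - <<'E'
from fit import *
t=15
full=[("top",95,50,(62.5,40,t)),("top",70,358,(-62.5,40,t)),("top",268,380,(-62.5,-40,t)),("side",92,557,(62.5,40,0)),("side",353,557,(-62.5,40,0))]
pan=[("top",322,75,(47.5,-5,65)),("top",298,344,(-47.5,-5,65)),("side",122,246,(47.5,-5,65)),("side",330,247,(-47.5,-5,65))]
emp=[("top",418,178,(62.5,40,t)),("top",450,498,(-62.5,40,t)),("top",655,478,(-62.5,-40,t)),("top",612,160,(62.5,-40,t)),
("side",150,182,(62.5,-40,t)),("side",383,148,(-62.5,-40,t)),("side",415,283,(-62.5,40,0))]
def fit(pts,f,g):
    def r(s): return np.concatenate([proj(n,world(s,f(np.array(q,float),s)))[0]-raw(n,u,v) for n,u,v,q in pts])
    o=least_squares(r,g,loss="soft_l1"); print(o.x,"\n",o.fun.reshape(-1,2).round(1).tolist()); return o.x
print("stand3");fit(full,lambda q,s:q,[620,-100,0])
print("panel3");fit(pan,lambda q,s:panel(q),[620,-100,0])
print("empty");fit(emp,lambda q,s:q,[600,-250,0])
E
```

```text
stand3
[ 5.63455690e+02 -7.54978482e+01 -7.59449647e-02] 
 [[0.1, -0.1], [-0.2, 1.0], [0.5, 0.4], [-0.7, 0.4], [-0.4, 0.1]]
panel3
[ 5.63931004e+02 -6.96747184e+01 -8.51048577e-02] 
 [[0.1, 0.3], [0.1, 0.4], [-0.6, 0.2], [-0.3, 0.1]]
empty
[ 519.7097185  -212.33887724   -6.17308648] 
 [[-0.6, 0.4], [-0.3, 0.3], [-0.4, 0.1], [0.5, 0.1], [-1.4, -0.5], [-0.4, -1.2], [0.1, 0.4]]
```

```bash
cat > ov.py <<'E'
from fit import *
import cv2
B=lambda x,y,z:[np.array([(x*a,y*b,z*c) for a,b,c in q],float) for q in
 ([(-1,-1,-1),(1,-1,-1),(1,1,-1),(-1,1,-1),(-1,-1,-1)],[(-1,-1,1),(1,-1,1),(1,1,1),(-1,1,1),(-1,-1,1)])]
def draw(c,n,x0,y0,s,P,col):
    q=(proj(n,P)-[x0,y0]+.5)*s-.5
    cv2.polylines(c,[np.round(q*16).astype(np.int32)],False,col,1,cv2.LINE_AA,4)
def make(S3,P3,S4,out,sfx="raw"):
    ims=[]
    for n,(x0,y0,w,h),s in(("side",(240,145,60,84),7),("top",(232,178,85,64),7)):
        c=cv2.imread(f"pics/{n}_{sfx}.png")[y0:y0+h,x0:x0+w]; c=cv2.resize(c,None,fx=s,fy=s,interpolation=cv2.INTER_CUBIC)
        for S in(S3,S4):
            for z in (0,): draw(c,n,x0,y0,s,world(S,B(62.5,40,1)[0]*[1,1,0]),(255,0,0))
        for b in B(47.5,5,65): draw(c,n,x0,y0,s,world(P3,panel(b)),(0,255,0))
        for x in(-26,26): draw(c,n,x0,y0,s,world(S4,panel(np.array([[x,-5,-65],[x,-5,5.]]))),(0,0,255))
        draw(c,n,x0,y0,s,world(S4,panel(np.array([[-47.5,-5,-65],[47.5,-5,-65.]]))),(0,0,255))
        ims.append(c)
    H=max(i.shape[0] for i in ims)
    o=np.hstack([cv2.copyMakeBorder(i,0,H-i.shape[0],0,0,0) for i in ims]); f=min(1,800/o.shape[1]); cv2.imwrite(out,cv2.resize(o,None,fx=f,fy=f,interpolation=cv2.INTER_AREA)); print(o.shape)
E
python3 - <<'E'
from ov import *
make([563.5,-75.5,-.08],[564,-69.7,-.085],[519.7,-212.3,.110],"pics/ov1.png")
E
```

```text
(588, 1015, 3)
```

View pics/ov1.png

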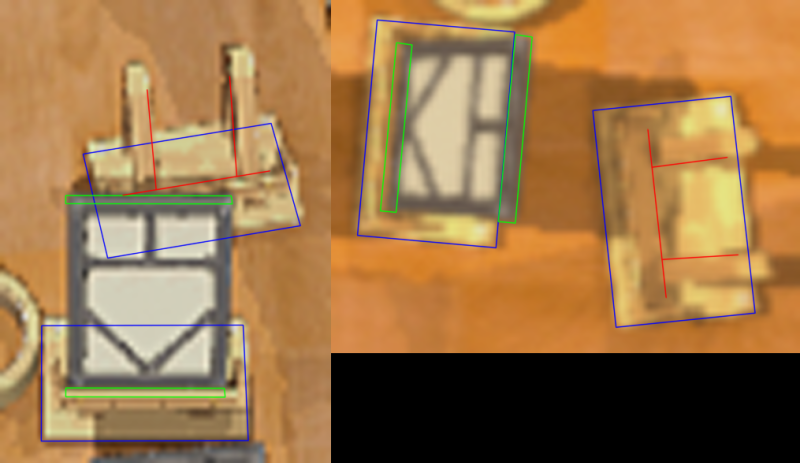

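```bash
python3 - <<'E'
from fit import *
pts=[("top",322,75,(47.5,-5,65)),("top",298,344,(-47.5,-5,65)),("top",137,86,(47.5,5,-65)),("top",115,328,(-47.5,5,-65)),
("side",122,246,(47.5,-5,65)),("side",330,247,(-47.5,-5,65)),("side",122,490,(47.5,5,-65)),("side",325,490,(-47.5,5,-65))]
def r(s,free):
    q=R.from_euler("ZX",[s[3],s[4] if free else np.pi/6])
    return np.concatenate([proj(n,q.apply(np.array(p,float))+s[:3])[0]-raw(n,u,v) for n,u,v,p in pts]+[[(s[4]-np.pi/6)*0]])
for free in(1,0):
    o=least_squares(r,[564,-86,85,-.08,.52],loss="soft_l1",args=(free,)); print(o.x,o.cost,"\n",o.fun[:-1].reshape(-1,2).round(1).tolist())
g=lambda z,p:0
# empty stand / full stand: base height t free
full=[("top",95,50,(62.5,40,1)),("top",70,358,(-62.5,40,1)),("top",268,380,(-62.5,-40,1)),("side",92,557,(62.5,40,0)),("side",353,557,(-62.5,40,0))]
emp=[("top",418,178,(62.5,40,1)),("top",450,498,(-62.5,40,1)),("top",655,478,(-62.5,-40,1)),("top",612,160,(62.5,-40,1)),
("side",150,182,(62.5,-40,1)),("side",383,148,(-62.5,-40,1)),("side",415,283,(-62.5,40,0))]
for P,gs in((full,[564,-75,-.08,15]),(emp,[520,-212,.11,15])):
    o=least_squares(lambda s:np.concatenate([proj(n,world(s,np.array(q)*[1,1,s[3]]))[0]-raw(n,u,v) for n,u,v,q in P]),gs,loss="soft_l1")
    print(o.x,o.fun.reshape(-1,2).round(1).tolist())
E
```

```text
[ 5.62026997e+02 -8.77587844e+01  8.79846866e+01 -8.08113978e-02
  4.69094131e-01] 0.9693002394950776 
 [[-0.2, 0.2], [-0.2, 0.5], [0.2, 0.2], [0.1, 0.5], [-0.5, -0.3], [-0.1, -0.5], [-0.4, 0.4], [-0.5, 0.3]]
[ 5.62034555e+02 -8.76872093e+01  8.72257971e+01 -7.97981089e-02
  5.20000000e-01] 3.1596987417024582 
 [[0.8, 0.3], [0.9, 0.5], [-0.8, 0.1], [-0.9, 0.4], [-0.5, -0.6], [-0.2, -0.8], [-0.4, 1.1], [-0.5, 1.0]]
[ 5.63660937e+02 -7.52973935e+01 -7.61855921e-02  6.41953572e+00] [[0.2, 0.1], [-0.1, 0.9], [0.4, 0.3], [-0.7, 0.4], [-0.5, 0.2]]
[ 5.19607976e+02 -2.13713810e+02  1.04566282e-01  7.79633871e+00] [[-0.2, 0.5], [-0.1, 0.1], [-0.4, 0.2], [0.8, 0.3], [-1.4, 0.2], [-0.4, -0.3], [0.0, 0.2]]
```

>>> {"method": "step_arm", "body": {"series": [{"hand": 5, "linear": [4, 5, 5], "rot": [0, 0, 0.18]}, {"hand": 5, "linear": [32, 44, 11], "rot": [0, 0, 1.4]}, {"hand": 5, "linear": [32, 44, 11], "rot": [0, 0, 1.4]}, {"hand": 5, "linear": [32, 44, 11], "rot": [0, 0, 1.4]}, {"hand": 5, "linear": [32, 44, 11], "rot": [0, 0, 1.4]}, {"hand": 5, "linear": [32, 44, 11], "rot": [0, 0, 1.4]}, {"hand": 5, "linear": [32, 44, 11], "rot": [0, 0, 1.4]}, {"hand": 5, "linear": [32, 44, 11], "rot": [0, 0, 1.4]}]}}

```text
time_s: 1.5
eef_pos: [481.0, -228.1, 324.3]
eef_rot: [0.656, 0.755, -0.0, 0.0]
force: [0.7, -0.4, 0.0]
width: 50.1
grip_force: 0.0
```

```bash
cat > goal.py <<'E'
from fit import *
from plant import robot
def tool(yaw,sign,tilt=np.pi/6):
    """tool orientation: z down the slab, y = sign * slab's outward normal of the stand"""
    q=R.from_euler("ZX",[yaw,tilt]).as_matrix(); z=-q[:,2]; y=sign*q[:,1]
    return R.from_matrix(np.c_[np.cross(y,z),y,z])
def show(p,Rt):
    s=robot.read_state(); c=R.from_quat(s["eef_rot"])
    print("t",round(s["time_s"],2),"pos",s["eef_pos"].round(1),"j",s["joints"].round(2),"F",s["force"].round(1),"w",round(s["width"],1),"g",round(s["grip_force"],1))
    print("linear cm",((np.array(p)-s["eef_pos"])/10).round(2),"rot",(Rt*c.inv()).as_rotvec().round(3))
def slab(mid,yaw,h,tilt=np.pi/6):  # TCP so that grasp point is h up the slab from its middle
    return np.array(mid)+(h-18.7)*R.from_euler("ZX",[yaw,tilt]).as_matrix()[:,2]
E
python3 - <<'E'
from goal import *
for h in(46,130): show(slab([562.2,-89.5,86],-.08,h),tool(-.08,1))
E
```

```text
t 1.5 pos [ 481.  -228.1  324.3] j [ 0.75  0.08 -0.41  1.57  0.03  1.5   0.47] F [ 0.7 -0.4  0. ] w 50.1 g 0.0
linear cm [  8.02  12.5  -21.46] rot [ 0.411 -0.386  1.318]
t 1.5 pos [ 481.  -228.1  324.3] j [ 0.75  0.08 -0.41  1.57  0.03  1.5   0.47] F [ 0.7 -0.4  0. ] w 50.1 g 0.0
linear cm [  7.68   8.31 -14.19] rot [ 0.411 -0.386  1.318]
```

>>> {"method": "step_arm", "body": {"series": [{"hand": 5, "linear": [3, 3, 0], "rot": [0.05, -0.05, 0.17]}, {"hand": 5, "linear": [7.6, 7.5, -6], "rot": [0.41, -0.386, 1.318]}, {"hand": 5, "linear": [7.6, 7.5, -6], "rot": [0.41, -0.386, 1.318]}, {"hand": 5, "linear": [7.6, 7.5, -6], "rot": [0.41, -0.386, 1.318]}, {"hand": 5, "linear": [7.6, 7.5, -8], "rot": [0.41, -0.386, 1.318]}, {"hand": 5, "linear": [7.6, 7.5, -10], "rot": [0.41, -0.386, 1.318]}, {"hand": 5, "linear": [7.6, 7.5, -12], "rot": [0.41, -0.386, 1.318]}, {"hand": 5, "linear": [7.6, 7.5, -12], "rot": [0.41, -0.386, 1.318]}]}}

```text
time_s: 2.5
eef_pos: [555.1, -155.4, 201.7]
eef_rot: [0.039, 0.965, 0.259, 0.009]
force: [0.3, -0.7, 0.2]
width: 50.0
grip_force: 0.0
```

```bash
python3 - <<'E'
from goal import *
for h in(46,130): show(slab([562.2,-89.5,86],-.08,h),tool(-.08,1))
E
```

```text
t 2.5 pos [ 555.1 -155.4  201.7] j [ 0.92  0.41 -0.56  1.56 -0.29  1.4   1.95] F [ 0.3 -0.7  0.2] w 50.0 g 0.0
linear cm [ 0.6   5.23 -9.2 ] rot [-0.001 -0.003  0.   ]
t 2.5 pos [ 555.1 -155.4  201.7] j [ 0.92  0.41 -0.56  1.56 -0.29  1.4   1.95] F [ 0.3 -0.7  0.2] w 50.0 g 0.0
linear cm [ 0.26  1.05 -1.93] rot [-0.001 -0.003  0.   ]
```

>>> {"method": "step_arm", "body": {"series": [{"hand": 5, "linear": [0.3, 1.0, -1.9], "rot": [0, 0, 0]}, {"hand": 5, "linear": [0.4, 2.4, -4.4], "rot": [0, 0, 0]}, {"hand": 5, "linear": [0.5, 3.8, -6.8], "rot": [0, 0, 0]}, {"hand": 5, "linear": [0.6, 5.2, -9.1], "rot": [0, 0, 0]}, {"hand": 5, "linear": [0.6, 5.2, -9.1], "rot": [0, 0, 0]}]}}

```text
time_s: 3.12
eef_pos: [561.1, -101.5, 111.5]
eef_rot: [0.04, 0.965, 0.259, 0.008]
force: [-0.3, 0.2, 0.9]
width: 50.3
grip_force: 0.0
```

```bash
python3 - <<'E'
from goal import *
from plant import camera
import cv2
show(slab([562.2,-89.5,86],-.08,46),tool(-.08,1))
ims=[]
for n,(x0,y0,w,h) in dict(side=(240,140,65,90),top=(225,170,100,75)).items():
    c=cv2.cvtColor(camera(n),cv2.COLOR_RGB2BGR)[y0:y0+h,x0:x0+w]; c=cv2.resize(c,None,fx=4.8,fy=4.8,interpolation=cv2.INTER_CUBIC); ims.append(cv2.copyMakeBorder(c,0,440-c.shape[0],0,0,0))
cv2.imwrite("pics/pre.png",np.hstack(ims))
E
```

```text
t 3.12 pos [ 561.1 -101.5  111.5] j [ 0.86  0.46 -0.57  1.7  -0.28  1.2   1.93] F [-0.3  0.2  0.9] w 50.3 g 0.0
linear cm [ 0.   -0.16 -0.19] rot [-0.    -0.005  0.002]
```

View pics/pre.png

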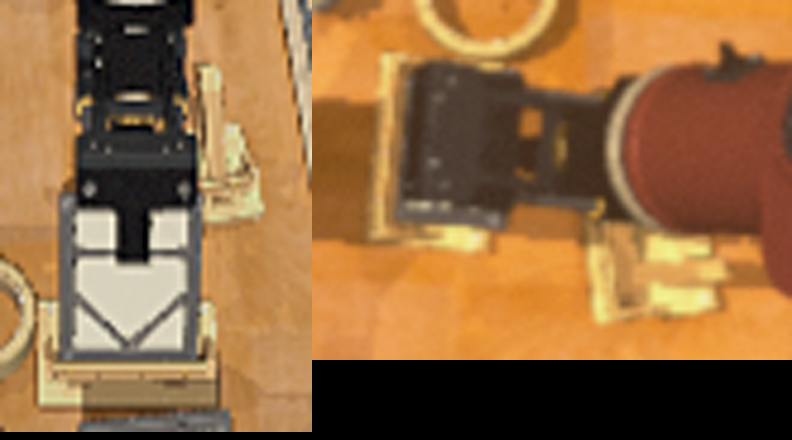

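The front finger (132,225) is centred on the panel, whose edges are at u 62 and 204, with the stand and its neighbours clear. I'll close on it.

>>> {"method": "step_arm", "body": {"series": [{"hand": 2.5, "linear": [0, 0, 0], "rot": [0, 0, 0]}, {"hand": 1.6, "linear": [0, 0, 0], "rot": [0, 0, 0]}, {"hand": 1.2, "linear": [0, 0, 0], "rot": [0, 0, 0]}, {"hand": 1.2, "linear": [0, 0, 0], "rot": [0, 0, 0]}], "force": 15}}

```text
time_s: 3.72
eef_pos: [562.2, -103.0, 112.7]
eef_rot: [0.041, 0.965, 0.258, 0.01]
force: [0.2, 0.5, -0.9]
width: 18.5
grip_force: 0.0
```

>>> {"method": "step_arm", "body": {"series": [{"hand": 1.2, "linear": [0, 0, 0], "rot": [0, 0, 0]}, {"hand": 0.8, "linear": [0, 0, 0], "rot": [0, 0, 0]}, {"hand": 0.8, "linear": [0, 0, 0], "rot": [0, 0, 0]}, {"hand": 0.5, "linear": [0, 0, 0], "rot": [0, 0, 0]}]}}

```text
time_s: 4.22
eef_pos: [562.1, -102.8, 112.6]
eef_rot: [0.041, 0.965, 0.258, 0.01]
force: [0.0, 0.0, 0.8]
width: 10.2
grip_force: 15.0
```

```bash
python3 - <<'E'
from goal import *
show(slab([562.2,-89.5,86],-.08,46),tool(-.08,1))
E
```

```text
t 4.22 pos [ 562.1 -102.8  112.6] j [ 0.86  0.46 -0.57  1.69 -0.28  1.2   1.93] F [0.  0.  0.8] w 10.2 g 15.0
linear cm [-0.1  -0.03 -0.3 ] rot [ 0.001 -0.002  0.003]
```

>>> {"method": "step_arm", "body": {"series": [{"hand": 0.5, "linear": [0, 0, 0], "rot": [0, 0, 0]}, {"hand": 0.5, "linear": [0, -0.5, 0.87], "rot": [0, 0, 0]}, {"hand": 0.5, "linear": [-0.1, -1.5, 2.6], "rot": [0, 0, 0]}, {"hand": 0.5, "linear": [-0.2, -3, 5.2], "rot": [0, 0, 0]}, {"hand": 0.5, "linear": [-0.3, -4.5, 9], "rot": [0, 0, 0]}, {"hand": 0.5, "linear": [-0.3, -4.5, 13], "rot": [0, 0, 0]}, {"hand": 0.5, "linear": [-0.3, -4.5, 17], "rot": [0, 0, 0]}, {"hand": 0.5, "linear": [-0.3, -4.5, 20], "rot": [0, 0, 0]}], "force": 30}}

```text
time_s: 5.22
eef_pos: [559.1, -148.4, 314.7]
eef_rot: [0.041, 0.965, 0.257, 0.01]
force: [1.2, 0.4, -3.7]
width: 9.7
grip_force: 30.0
```

```bash
python3 - <<'E'
from goal import *
show([520,-230,320],tool(.107,-1))
from plant import camera
import cv2
ims=[]
for n,(x0,y0,w,h) in dict(side=(235,135,75,95),top=(225,170,100,75)).items():
    im=np.mean([camera(n).astype(float) for _ in range(3)],0).astype(np.uint8)
    c=cv2.cvtColor(im,cv2.COLOR_RGB2BGR); cv2.imwrite(f"pics/{n}_lift.png",c)
    c=c[y0:y0+h,x0:x0+w];c=cv2.resize(c,None,fx=4.5,fy=4.5,interpolation=cv2.INTER_CUBIC); ims.append(cv2.copyMakeBorder(c,0,440-c.shape[0],0,0,0))
cv2.imwrite("pics/lift.png",np.hstack(ims))
E
```

```text
t 5.22 pos [ 559.1 -148.4  314.7] j [ 0.91  0.34 -0.57  1.41 -0.32  1.59  1.86] F [ 1.2  0.4 -3.7] w 9.7 g 30.0
linear cm [-3.91 -8.16  0.53] rot [-0.018  1.489 -2.576]
```

View pics/lift.png

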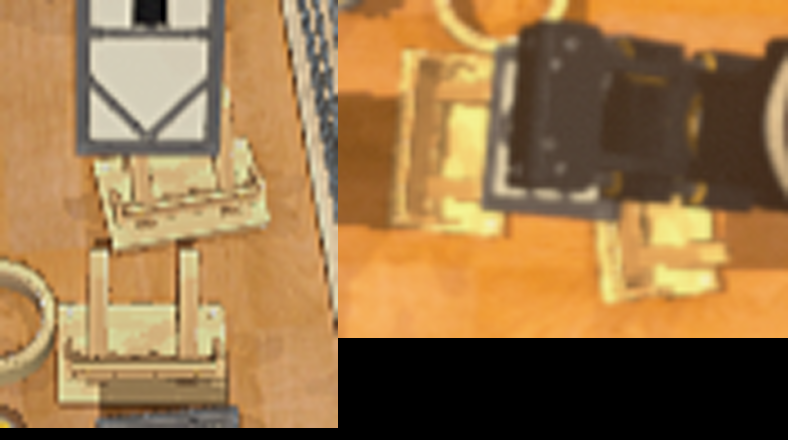

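>>> {"method": "step_arm", "body": {"series": [{"hand": 0.5, "linear": [-0.5, -2, 0.3], "rot": [0, 0.08, -0.14]}, {"hand": 0.5, "linear": [-1, -5, 0.6], "rot": [0, 0.17, -0.3]}, {"hand": 0.5, "linear": [-1.5, -8, 1], "rot": [0, 0.26, -0.45]}, {"hand": 0.5, "linear": [-2, -11, 1.3], "rot": [0, 0.35, -0.6]}, {"hand": 0.5, "linear": [-2.5, -14, 1.6], "rot": [0, 0.44, -0.76]}, {"hand": 0.5, "linear": [-3, -16, 2], "rot": [0, 0.53, -0.91]}, {"hand": 0.5, "linear": [-3.5, -18, 2], "rot": [0, 0.62, -1.07]}, {"hand": 0.5, "linear": [-4, -19, 2], "rot": [0, 0.7, -1.22]}]}}

```text
time_s: 6.52
eef_pos: [518.5, -339.0, 330.4]
eef_rot: [0.658, 0.714, 0.177, -0.16]
force: [-0.8, 0.3, -3.6]
width: 9.8
grip_force: 30.0
```

```bash
python3 - <<'E'
from goal import *
show([520,-335,335],tool(.107,-1))
E
```

```text
t 6.53 pos [ 518.5 -339.   330.4] j [ 0.87  0.49 -0.24  1.12 -0.28  1.83  0.69] F [-0.8  0.3 -3.6] w 9.8 g 30.0
linear cm [0.15 0.4  0.46] rot [-0.008  0.791 -1.346]
```

>>> {"method": "step_arm", "body": {"series": [{"hand": 0.5, "linear": [0, 0, 0], "rot": [0, 0.08, -0.14]}, {"hand": 0.5, "linear": [0, 0, 0], "rot": [0, 0.17, -0.29]}, {"hand": 0.5, "linear": [0, 0, 0], "rot": [0, 0.26, -0.44]}, {"hand": 0.5, "linear": [0, 0, 0], "rot": [0, 0.35, -0.59]}, {"hand": 0.5, "linear": [0, 0, 0], "rot": [0, 0.44, -0.75]}, {"hand": 0.5, "linear": [0, 0, 0], "rot": [0, 0.53, -0.9]}, {"hand": 0.5, "linear": [0, 0, 0], "rot": [0, 0.62, -1.05]}, {"hand": 0.5, "linear": [0, 0, 0], "rot": [0, 0.7, -1.2]}]}}

```text
time_s: 7.52
eef_pos: [519.0, -337.7, 330.6]
eef_rot: [0.957, 0.134, 0.012, -0.256]
force: [-0.2, 0.2, -3.2]
width: 9.2
grip_force: 30.0
```

```bash
cat > ecc.py <<'E'
from goal import *
from plant import camera
import cv2
show([520,-335,335],tool(.107,-1))
N=300; S3=[563.6,-75.4,-.078]; S4=[519.6,-213,.107]
g=np.arange(N)-N/2; X,Y=np.meshgrid(g,g)   # 1 mm per px patch in stand frame
def patch(im,n,s,h):
    q=proj(n,world(s,np.c_[X.ravel(),Y.ravel(),np.full(X.size,h)])).reshape(N,N,2).astype(np.float32)
    return cv2.remap(im,q[...,0],q[...,1],cv2.INTER_CUBIC)
for n in("side","top"):
    im=np.mean([camera(n).astype(float) for _ in range(4)],0).astype(np.uint8)
    cv2.imwrite(f"pics/{n}_clear.png",cv2.cvtColor(im,cv2.COLOR_RGB2BGR))
    for h in(0,25):
        for ch in("blue","sat"):
            G=im[...,2] if ch=="blue" else cv2.cvtColor(im,cv2.COLOR_RGB2HSV)[...,1]
            a,b=patch(G,n,S3,h),patch(G,n,S4,h)
            m=np.zeros((N,N),np.uint8); m[150-46:150+48,150-70:150+70]=255
            W=np.eye(2,3,dtype=np.float32)
            try:
                cc,W=cv2.findTransformECC(a,b,W,cv2.MOTION_EUCLIDEAN,(3,200,1e-6),m,5)
                d=W@[N/2,N/2,1]-N/2     # S4-frame position of stand, correction
                w=world(S4,[d[0],d[1],0])[0]
                print(n,h,ch,"cc",round(cc,3),"shift",d.round(2),"dyaw",round(float(np.arctan2(W[1,0],W[0,0])),4),"world",w.round(1))
            except cv2.error as e: print(n,h,ch,"fail")
E
python3 ecc.py
```

```text
t 7.53 pos [ 519.  -337.7  330.6] j [ 0.71  0.53  0.01  1.07 -0.37  1.91 -0.64] F [-0.2  0.2 -3.2] w 9.2 g 30.0
linear cm [0.1  0.27 0.44] rot [-0.003  0.092 -0.147]
side 0 blue cc 0.549 shift [-2.54 -2.15] dyaw 0.0108 world [ 517.3 -215.4    0. ]
side 0 sat cc 0.411 shift [-1.95 -2.23] dyaw 0.0396 world [ 517.9 -215.4    0. ]
side 25 blue cc 0.512 shift [ 0.92 -1.51] dyaw 0.0145 world [ 520.7 -214.4    0. ]
side 25 sat cc 0.726 shift [ 1.4 -0.6] dyaw 0.0127 world [ 521.1 -213.4    0. ]
top 0 blue cc 0.765 shift [-1.25 -2.3 ] dyaw -0.0178 world [ 518.6 -215.4    0. ]
top 0 sat cc 0.804 shift [-1.45 -2.46] dyaw -0.0045 world [ 518.4 -215.6    0. ]
top 25 blue cc 0.756 shift [-0.12  0.73] dyaw -0.0178 world [ 519.4 -212.3    0. ]
top 25 sat cc 0.798 shift [-0.14  0.17] dyaw -0.0111 world [ 519.4 -212.8    0. ]
```

```bash
python3 - <<'E'
from fit import *
import cv2
S3=[563.6,-75.4,-.078]; S4=[519.6,-213.5,.107]
ims=[]
for n,(x0,y0,w,h),s in(("side",(243,150,57,82),7),("top",(235,180,80,60),5)):
    c=cv2.imread(f"pics/{n}_clear.png")[y0:y0+h,x0:x0+w]; c=cv2.resize(c,None,fx=s,fy=s,interpolation=cv2.INTER_CUBIC)
    for S in(S3,S4):
        L=[(np.array([(62.5,40,0),(-62.5,40,0),(-62.5,-40,0),(62.5,-40,0),(62.5,40,0)],float),(255,0,0))]
        L+=[(panel(np.array(q,float)),k) for q,k in(([(52.5,16,-56),(-52.5,16,-56)],(0,255,0)),([(26,-5,-65),(26,-5,5)],(0,0,255)),([(-26,-5,-65),(-26,-5,5)],(0,0,255)),([(52.5,-5,-65),(-52.5,-5,-65)],(255,0,255)))]
        for P,col in L:
            q=(proj(n,world(S,P))-[x0,y0]+.5)*s-.5
            cv2.polylines(c,[np.round(q*16).astype(np.int32)],False,col,1,cv2.LINE_AA,4)
    ims.append(cv2.copyMakeBorder(c,0,574-c.shape[0],0,0,0))
cv2.imwrite("pics/ov2.png",np.hstack(ims))
E
```

```text
(no output)
```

View pics/ov2.png

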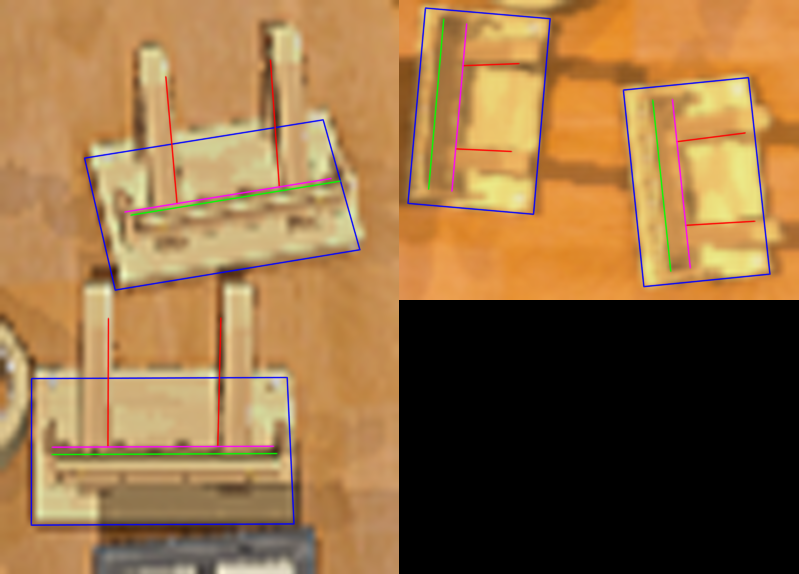

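```bash
cat > tgt.py <<'E'
from goal import *
import sys
S4=[520.2,-213.3,.107]
q=R.from_euler("ZX",[S4[2],np.pi/6]).as_matrix()
T=world(S4,[-.6,-27.4,112.6])[0]
def at(up,fwd): return T+up*q[:,2]+fwd*q[:,1]
def rel():
    s=robot.read_state(); d=q.T@(s["eef_pos"]-T); f=q.T@s["force"]
    print("slab axes: x,fwd,up mm",d.round(1),"force",f.round(1))
if __name__=="__main__":
    rel(); show(at(float(sys.argv[1]),float(sys.argv[2])),tool(S4[2],-1))
    print("axes up",q[:,2].round(3),"fwd",q[:,1].round(3),"x",q[:,0].round(3))
E
python3 tgt.py 130 2
```

```text
slab axes: x,fwd,up mm [-13.8  26.5 238.5] force [ 0.1 -1.6 -2.7]
t 7.92 pos [ 519.1 -337.8  332.4] j [ 0.71  0.53  0.01  1.07 -0.37  1.91 -0.63] F [ 0.1 -0.  -3.1] w 9.5 g 30.0
linear cm [  1.02   3.43 -10.63] rot [-0.002  0.097 -0.153]
axes up [ 0.053 -0.497  0.866] fwd [-0.092  0.861  0.5  ] x [ 0.994  0.107 -0.   ]
```

>>> {"method": "step_arm", "body": {"series": [{"hand": 0.5, "linear": [0.5, 1.7, -2], "rot": [0, 0.05, -0.08]}, {"hand": 0.5, "linear": [1, 3.4, -5], "rot": [-0.002, 0.097, -0.153]}, {"hand": 0.5, "linear": [1, 3.4, -8], "rot": [-0.002, 0.097, -0.153]}, {"hand": 0.5, "linear": [1, 3.4, -10.6], "rot": [-0.002, 0.097, -0.153]}, {"hand": 0.5, "linear": [1, 3.4, -10.6], "rot": [-0.002, 0.097, -0.153]}, {"hand": 0.5, "linear": [1, 3.4, -10.6], "rot": [-0.002, 0.097, -0.153]}]}}

```text
time_s: 8.68
eef_pos: [529.5, -304.1, 227.9]
eef_rot: [0.965, 0.051, -0.013, -0.258]
force: [0.2, 0.3, -2.3]
width: 9.9
grip_force: 30.0
```

```bash
python3 tgt.py 20 2
```

```text
slab axes: x,fwd,up mm [1.000e-01 2.400e+00 1.318e+02] force [ 0.2 -0.9 -2.2]
t 8.68 pos [ 529.5 -304.1  227.9] j [ 0.65  0.53  0.02  1.28 -0.38  1.71 -0.77] F [ 0.2  0.3 -2.3] w 9.9 g 30.0
linear cm [-0.61  5.52 -9.7 ] rot [0.001 0.001 0.001]
axes up [ 0.053 -0.497  0.866] fwd [-0.092  0.861  0.5  ] x [ 0.994  0.107 -0.   ]
```

>>> {"method": "step_arm", "body": {"series": [{"hand": 0.5, "linear": [-0.1, 1, -1.8], "rot": [0, 0, 0]}, {"hand": 0.5, "linear": [-0.3, 2.5, -4.4], "rot": [0, 0, 0]}, {"hand": 0.5, "linear": [-0.5, 4, -7], "rot": [0, 0, 0]}, {"hand": 0.5, "linear": [-0.6, 5, -8.8], "rot": [0, 0, 0]}, {"hand": 0.5, "linear": [-0.6, 5.5, -9.7], "rot": [0, 0, 0]}, {"hand": 0.5, "linear": [-0.6, 5.5, -9.7], "rot": [0, 0, 0]}, {"hand": 0.5, "linear": [-0.6, 5.5, -9.7], "rot": [0, 0, 0]}]}}

```text
time_s: 9.55
eef_pos: [523.7, -249.8, 130.7]
eef_rot: [0.965, 0.051, -0.013, -0.257]
force: [-1.2, -0.4, -2.6]
width: 9.7
grip_force: 30.0
```

```bash
python3 tgt.py 4 2; python3 - <<'E'
from fit import *
from tgt import q,T,R
from plant import camera,robot
import cv2
tcp=robot.read_state()["eef_pos"]; mid=tcp-27.3*q[:,2]
ims=[]
for n,(x0,y0,w,h),s in(("side",(250,140,55,65),8),("top",(265,185,60,60),5.5)):
    c=cv2.cvtColor(camera(n),cv2.COLOR_RGB2BGR)[y0:y0+h,x0:x0+w]; c=cv2.resize(c,None,fx=s,fy=s,interpolation=cv2.INTER_CUBIC)
    ims.append(cv2.copyMakeBorder(c,0,530-c.shape[0],0,0,0))
cv2.imwrite("pics/ins.png",np.hstack(ims))
E
```

```text
slab axes: x,fwd,up mm [ 0.2  1.1 20.3] force [-1.2 -1.5 -2.1]
t 9.55 pos [ 523.7 -249.8  130.7] j [ 0.61  0.52 -0.01  1.5  -0.39  1.49 -0.75] F [-1.2 -0.4 -2.6] w 9.7 g 30.0
linear cm [-0.11  0.89 -1.36] rot [0.002 0.001 0.002]
axes up [ 0.053 -0.497  0.866] fwd [-0.092  0.861  0.5  ] x [ 0.994  0.107 -0.   ]
```

View pics/ins.png

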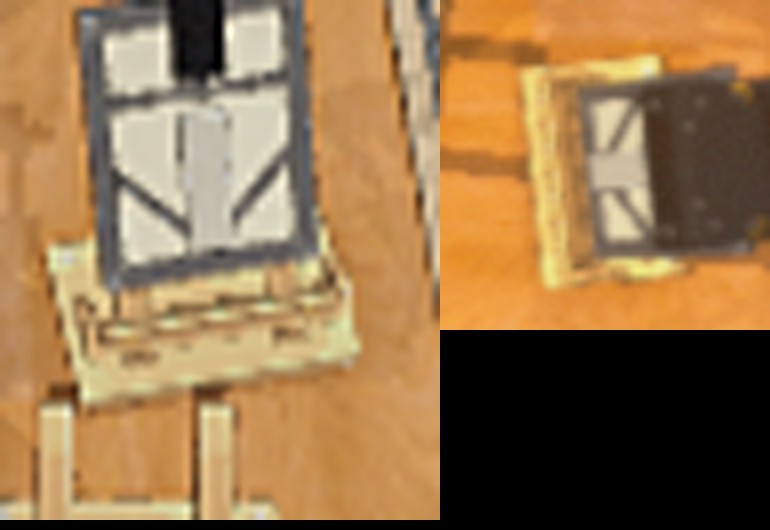

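The bar faces outwards. The lower edge, corners (107,285) and (322,250) in the side part, sits centred above the ledge and clear of the lip at (100,330)–(335,297). Lowering.

>>> {"method": "step_arm", "body": {"series": [{"hand": 0.5, "linear": [0, 0.3, -0.4], "rot": [0, 0, 0]}, {"hand": 0.5, "linear": [-0.05, 0.5, -0.8], "rot": [0, 0, 0]}, {"hand": 0.5, "linear": [-0.1, 0.8, -1.2], "rot": [0, 0, 0]}, {"hand": 0.5, "linear": [-0.1, 0.9, -1.4], "rot": [0, 0, 0]}, {"hand": 0.5, "linear": [-0.1, 0.9, -1.4], "rot": [0, 0, 0]}]}}

```text
time_s: 10.28
eef_pos: [522.1, -239.6, 115.4]
eef_rot: [0.965, 0.051, -0.014, -0.258]
force: [1.5, -0.5, -2.5]
width: 9.8
grip_force: 30.0
```

```bash
python3 tgt.py -3 2
```

```text
slab axes: x,fwd,up mm [-0.4  2.3  1.9] force [ 1.4 -1.8 -1.8]
t 10.28 pos [ 522.1 -239.6  115.4] j [ 0.61  0.52 -0.01  1.53 -0.39  1.46 -0.75] F [ 1.5 -0.5 -2.5] w 9.8 g 30.0
linear cm [ 0.01  0.22 -0.44] rot [ 0.001 -0.001  0.001]
axes up [ 0.053 -0.497  0.866] fwd [-0.092  0.861  0.5  ] x [ 0.994  0.107 -0.   ]
```

>>> {"method": "step_arm", "body": {"series": [{"hand": 0.5, "linear": [0, 0.05, -0.09], "rot": [0, 0, 0]}, {"hand": 0.5, "linear": [-0.01, 0.1, -0.17], "rot": [0, 0, 0]}, {"hand": 0.5, "linear": [-0.01, 0.15, -0.26], "rot": [0, 0, 0]}, {"hand": 0.5, "linear": [-0.01, 0.15, -0.26], "rot": [0, 0, 0]}]}}

```text
time_s: 10.78
eef_pos: [522.3, -239.1, 114.0]
eef_rot: [0.965, 0.051, -0.013, -0.258]
force: [-1.4, -1.9, 5.9]
width: 10.3
grip_force: 30.0
```

```bash
python3 tgt.py -3 2
```

```text
slab axes: x,fwd,up mm [-0.   2.   0.5] force [-1.6  1.4  6. ]
t 10.78 pos [ 522.3 -239.1  114. ] j [ 0.61  0.52 -0.01  1.53 -0.39  1.45 -0.75] F [-1.4 -1.9  5.9] w 10.3 g 30.0
linear cm [-0.02  0.18 -0.3 ] rot [0.002 0.001 0.002]
axes up [ 0.053 -0.497  0.866] fwd [-0.092  0.861  0.5  ] x [ 0.994  0.107 -0.   ]
```

>>> {"method": "step_arm", "body": {"series": [{"hand": 0.5, "linear": [0.01, -0.06, -0.04], "rot": [0, 0, 0]}, {"hand": 0.5, "linear": [0.01, -0.11, -0.06], "rot": [0, 0, 0]}, {"hand": 0.5, "linear": [0.02, -0.17, -0.1], "rot": [0, 0, 0]}, {"hand": 0.5, "linear": [0.02, -0.17, -0.1], "rot": [0, 0, 0]}]}}

```text
time_s: 11.28
eef_pos: [522.5, -240.0, 113.4]
eef_rot: [0.965, 0.051, -0.013, -0.258]
force: [-2.0, -1.6, 8.3]
width: 9.6
grip_force: 30.1
```

```bash
python3 tgt.py -1 0
```

```text
slab axes: x,fwd,up mm [0.1 0.9 0.4] force [-2.2  3.   7.9]
t 11.28 pos [ 522.5 -240.   113.4] j [ 0.61  0.52 -0.01  1.53 -0.39  1.45 -0.75] F [-2.  -1.6  8.3] w 9.6 g 30.1
linear cm [-0.01 -0.01 -0.17] rot [0.    0.001 0.001]
axes up [ 0.053 -0.497  0.866] fwd [-0.092  0.861  0.5  ] x [ 0.994  0.107 -0.   ]
```

>>> {"method": "step_arm", "body": {"series": [{"hand": 0.5, "linear": [0.01, -0.09, -0.05], "rot": [0, 0, 0]}, {"hand": 0.5, "linear": [0.02, -0.17, -0.1], "rot": [0, 0, 0]}, {"hand": 0.5, "linear": [0.02, -0.17, -0.1], "rot": [0, 0, 0]}]}}

```text
time_s: 11.65
eef_pos: [522.8, -241.2, 112.7]
eef_rot: [0.964, 0.051, -0.013, -0.259]
force: [-1.1, -0.4, 10.8]
width: 10.0
grip_force: 30.3
```

```bash
python3 tgt.py -1 0
```

```text
slab axes: x,fwd,up mm [ 0.2 -0.5  0.4] force [-1.2  5.2  9.5]
t 11.65 pos [ 522.8 -241.2  112.7] j [ 0.61  0.53 -0.01  1.53 -0.39  1.45 -0.75] F [-1.1 -0.4 10.8] w 10.0 g 30.3
linear cm [-0.03  0.11 -0.1 ] rot [-0.001  0.001  0.001]
axes up [ 0.053 -0.497  0.866] fwd [-0.092  0.861  0.5  ] x [ 0.994  0.107 -0.   ]
```

>>> {"method": "step_arm", "body": {"series": [{"hand": 0.5, "linear": [0.01, -0.09, -0.05], "rot": [0, 0, 0]}, {"hand": 0.5, "linear": [0.02, -0.17, -0.1], "rot": [0, 0, 0]}, {"hand": 0.5, "linear": [0.02, -0.17, -0.1], "rot": [0, 0, 0]}]}}

```text
time_s: 12.02
eef_pos: [523.0, -242.2, 112.0]
eef_rot: [0.964, 0.052, -0.014, -0.259]
force: [-3.6, 0.9, 12.2]
width: 9.4
grip_force: 30.0
```

```bash
python3 tgt.py -1 0; python3 - <<'E'
from tgt import *
print(q.T@robot.read_state()["wrist_torque"])
E
```

```text
slab axes: x,fwd,up mm [ 0.3 -1.7  0.3] force [-3.5  7.2  9.9]
t 12.03 pos [ 523.  -242.2  112. ] j [ 0.61  0.53 -0.01  1.52 -0.39  1.46 -0.74] F [-3.6  0.9 12.2] w 9.4 g 30.0
linear cm [-0.06  0.21 -0.03] rot [-0.002  0.001 -0.   ]
axes up [ 0.053 -0.497  0.866] fwd [-0.092  0.861  0.5  ] x [ 0.994  0.107 -0.   ]
[1.41159136 0.65269123 0.14236714]
```

>>> {"method": "step_arm", "body": {"series": [{"hand": 0.5, "linear": [0.0, -0.05, 0.09], "rot": [0, 0, 0]}, {"hand": 0.5, "linear": [0.01, -0.09, 0.15], "rot": [0, 0, 0]}, {"hand": 0.5, "linear": [0.01, -0.09, 0.15], "rot": [0, 0, 0]}]}}

```text
time_s: 12.4
eef_pos: [523.0, -242.3, 112.2]
eef_rot: [0.964, 0.052, -0.014, -0.26]
force: [-1.2, 5.8, 4.8]
width: 9.8
grip_force: 30.0
```

```bash
python3 tgt.py -1 0; python3 - <<'E'
from tgt import *
print(q.T@robot.read_state()["wrist_torque"])
E
```

```text
slab axes: x,fwd,up mm [ 0.3 -1.7  0.5] force [-0.6  7.5  1.2]
t 12.4 pos [ 523.  -242.3  112.2] j [ 0.61  0.53 -0.01  1.52 -0.39  1.46 -0.75] F [-1.2  5.8  4.8] w 9.8 g 30.0
linear cm [-0.05  0.22 -0.05] rot [-0.002 -0.    -0.001]
axes up [ 0.053 -0.497  0.866] fwd [-0.092  0.861  0.5  ] x [ 0.994  0.107 -0.   ]
[1.21357316 0.11310006 0.06429543]
```

>>> {"method": "step_arm", "body": {"series": [{"hand": 0.5, "linear": [-0.01, 0.17, 0.1], "rot": [0, 0, 0]}, {"hand": 0.5, "linear": [-0.02, 0.25, 0.01], "rot": [0, 0, 0]}, {"hand": 0.5, "linear": [-0.02, 0.27, -0.03], "rot": [0, 0, 0]}, {"hand": 0.5, "linear": [-0.02, 0.27, -0.03], "rot": [0, 0, 0]}]}}

```text
time_s: 12.9
eef_pos: [522.9, -242.0, 112.3]
eef_rot: [0.965, 0.051, -0.013, -0.258]
force: [-0.7, -0.0, 8.4]
width: 10.0
grip_force: 30.0
```

```bash
python3 tgt.py -1 0; python3 - <<'E'
from tgt import *
print(q.T@robot.read_state()["wrist_torque"])
E
```

```text
slab axes: x,fwd,up mm [ 0.2 -1.4  0.5] force [-0.7  4.2  7.3]
t 12.9 pos [ 522.9 -242.   112.3] j [ 0.61  0.53 -0.01  1.53 -0.39  1.45 -0.75] F [-0.7 -0.   8.4] w 10.0 g 30.0
linear cm [-0.05  0.19 -0.06] rot [0.001 0.001 0.001]
axes up [ 0.053 -0.497  0.866] fwd [-0.092  0.861  0.5  ] x [ 0.994  0.107 -0.   ]
[0.57079691 0.28004088 0.1056013 ]
```

>>> {"method": "step_arm", "body": {"series": [{"hand": 0.9, "linear": [0, 0, 0], "rot": [0, 0, 0]}, {"hand": 0.9, "linear": [0, 0, 0], "rot": [0, 0, 0]}, {"hand": 1.1, "linear": [0, 0, 0], "rot": [0, 0, 0]}, {"hand": 1.2, "linear": [0, 0, 0], "rot": [0, 0, 0]}, {"hand": 1.4, "linear": [0, 0, 0], "rot": [0, 0, 0]}], "force": 5}}

```text
time_s: 13.52
eef_pos: [522.3, -241.9, 110.8]
eef_rot: [0.965, 0.051, -0.014, -0.258]
force: [-0.3, 0.1, 1.9]
width: 13.3
grip_force: 0.0
```

```bash
python3 tgt.py -1 0
```

```text
slab axes: x,fwd,up mm [-0.4 -2.  -0.9] force [-0.3  1.1  1.6]
t 13.53 pos [ 522.3 -241.9  110.8] j [ 0.61  0.53 -0.01  1.53 -0.39  1.45 -0.75] F [-0.3  0.1  1.9] w 13.3 g 0.0
linear cm [0.02 0.18 0.09] rot [ 0.001 -0.001  0.001]
axes up [ 0.053 -0.497  0.866] fwd [-0.092  0.861  0.5  ] x [ 0.994  0.107 -0.   ]
```

>>> {"method": "step_arm", "body": {"series": [{"hand": 2.0, "linear": [-0.01, 0.09, 0.05], "rot": [0, 0, 0]}, {"hand": 3.5, "linear": [-0.01, 0.09, 0.05], "rot": [0, 0, 0]}, {"hand": 5, "linear": [-0.01, 0.09, 0.05], "rot": [0, 0, 0]}, {"hand": 5, "linear": [-0.01, 0.09, 0.05], "rot": [0, 0, 0]}, {"hand": 5, "linear": [-0.01, 0.09, 0.05], "rot": [0, 0, 0]}]}}

```text
time_s: 14.15
eef_pos: [522.4, -240.7, 111.7]
eef_rot: [0.965, 0.051, -0.014, -0.258]
force: [-0.4, -0.7, -0.6]
width: 47.8
grip_force: 0.0
```

>>> {"method": "step_arm", "body": {"series": [{"hand": 5, "linear": [0.05, -0.5, 0.87], "rot": [0, 0, 0]}, {"hand": 5, "linear": [0.16, -1.5, 2.6], "rot": [0, 0, 0]}, {"hand": 5, "linear": [0.32, -3, 5.2], "rot": [0, 0, 0]}, {"hand": 5, "linear": [0.5, -5, 8.7], "rot": [0, 0, 0]}, {"hand": 5, "linear": [0.6, -7, 12], "rot": [0, 0, 0]}, {"hand": 5, "linear": [0, -10, 16], "rot": [0, 0, 0]}, {"hand": 5, "linear": [0, -14, 18], "rot": [0, 0, 0]}, {"hand": 5, "linear": [0, -16, 18], "rot": [0, 0, 0]}]}}

```text
time_s: 15.15
eef_pos: [522.0, -403.5, 294.1]
eef_rot: [0.965, 0.05, -0.013, -0.256]
force: [0.2, -0.2, -0.3]
width: 50.0
grip_force: 0.0
```

```bash
python3 - <<'E'
from tgt import *
from plant import camera
import cv2
rel()
tcp=[522.6,-241.9,112.2]; mid0=np.array(T)-27.3*q[:,2]
ims=[]
for n,(x0,y0,w,h),s in(("side",(243,135,60,95),6.2),("top",(110,170,215,80),3.6)):
    im=np.mean([camera(n).astype(float) for _ in range(3)],0).astype(np.uint8)
    c=cv2.cvtColor(im,cv2.COLOR_RGB2BGR)[y0:y0+h,x0:x0+w] if n=="side" else cv2.cvtColor(im,cv2.COLOR_RGB2BGR)[y0:y0+h,225:325]
    c=cv2.resize(c,None,fx=s if n=="side" else 4.2,fy=s if n=="side" else 4.2,interpolation=cv2.INTER_CUBIC)
    ims.append(cv2.copyMakeBorder(c,0,590-c.shape[0],0,0,0))
cv2.imwrite("pics/done.png",np.hstack(ims))
E
```

```text
slab axes: x,fwd,up mm [-17.9 -49.5 238.1] force [ 0.2 -0.3 -0.2]
```

View pics/done.png

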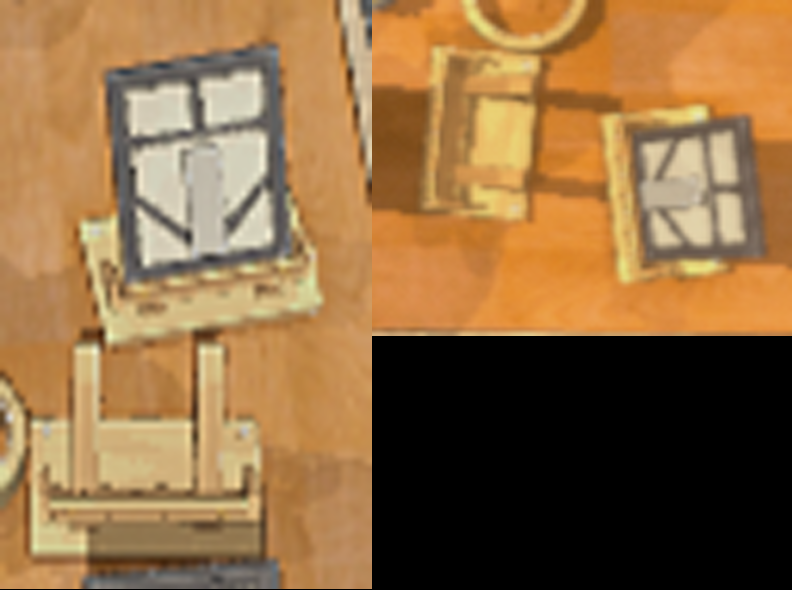

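The panel stands in the fourth stand with its bar outwards. Its lower edge, (130,283) to (290,255) in the side view, is behind the lip and parallel to it, and the arm is clear.

```bash
python3 -c "
from plant import robot
print(robot.finish_job())"
```

```text
the job is handed in; nothing more can be done
None
```

The panel that leaned bar-inwards now stands in the formerly empty stand with its bar facing outwards. I held it until the wrist force showed contact with the ledge and uprights, the last pictures show it behind the lip, and I handed the job in after about 15 s of robot time; no verdict came back.

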